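# Reagent bottles back on their own drip trays

### The job

The three white reagent bottles stand on one another's drip trays. Put each in the middle of the steel tray that has its own shape (round bottle on the round tray, square on the square, oblong on the oblong), parking one bottle on the bare white tile in between. Keep the bottles upright, set them down rather than dropping them, and leave the vial, the beaker and the dish where they stand.

Things in the scene. Friction and masses are not known exactly. Their poses are not given: they have to be found in the camera images.
- round_bottle: White plastic bottle, round body 58 mm in diameter, straight up to 80 mm, then a shoulder sloping to the neck at about 90 mm; 128 mm tall with its cap. Neck 24 mm in diameter from 90 to 102 mm up; on it, centred, a white round screw cap 32 mm in diameter from 102 to 128 mm up, good to grip. Loose, 0.15 to 0.35 kg. Origin: centre of the underside; z up.
- square_bottle: White plastic bottle, square body 52 x 52 mm, 86 mm high, with a small step (37 x 37 mm) up to 93 mm; 128 mm tall with its cap. Neck 24 mm in diameter from 90 to 102 mm up; on it, centred, a white round screw cap 32 mm in diameter from 102 to 128 mm up, good to grip. Loose, 0.15 to 0.35 kg. Origin: centre of the underside; z up. x and y are square to its sides.
- oblong_bottle: White plastic bottle, flat oblong body 38 mm (along its x) x 68 mm (along its y), 86 mm high, with a small step up to 93 mm; 128 mm tall with its cap. Neck 24 mm in diameter from 90 to 102 mm up; on it, centred, a white round screw cap 32 mm in diameter from 102 to 128 mm up, good to grip. Loose, 0.15 to 0.35 kg. Origin: centre of the underside; z up.
- round_tray: Round shallow stainless steel drip tray, 108 mm across the rim, 98 mm inside at the floor. Floor 4 mm thick (its upper face 4 mm above the origin), rim 12 mm high, walls 3 mm. Fixed to the bench; roomy enough for any of the bottles, whichever way turned. Origin: centre of the underside, on the bench; z up.
- square_tray: Square shallow stainless steel drip tray, 100 x 100 mm outside, 94 x 94 mm inside. Floor 4 mm thick (its upper face 4 mm above the origin), rim 12 mm high, walls 3 mm. Fixed to the bench; roomy enough for any of the bottles, whichever way turned. Origin: centre of the underside, on the bench; z up, x and y square to its sides.
- oblong_tray: Oblong shallow stainless steel drip tray, 104 mm (along its x) x 140 mm (along its y) outside, 98 x 134 mm inside. Floor 4 mm thick (its upper face 4 mm above the origin), rim 12 mm high, walls 3 mm. Fixed to the bench; roomy enough for any of the bottles, whichever way turned. Origin: centre of the underside, on the bench; z up.
- tile: Bare flat white ceramic tile without rim, 100 x 100 x 8 mm, fixed to the bench, empty at the start: the free spot. Origin: centre of the underside, on the bench (its upper face is 8 mm above); z up.
- vial: Bystander: small clear glass vial with a blue cap, 26 mm in diameter, 56 mm tall, loose, standing among the trays. Origin: centre of the underside.
- beaker: Bystander: small clear open glass beaker, 36 mm in diameter, 45 mm tall, loose, standing among the trays. Origin: centre of the underside.
- dish: Bystander: flat round white plastic dish with lid, 64 mm in diameter, 18 mm high, loose. Origin: centre of the underside.
Things that resemble listed ones, but are neither listed nor needed, are in the scene too. Leave any purple look-alike of the oblong_bottle alone.

How it is judged:
On the way:
1. one of the bottles has been parked upright on the bare tile and let go (((horizontal distance between round_bottle and tile below 0.035 m and z of round_bottle in the frame of tile below 0.013 m and angle between round_bottle's own z axis and vertical below 0.1 rad and linear speed of round_bottle below 0.03 m/s and contact force between round_bottle and the fingers below 0.1 N) or (horizontal distance between square_bottle and tile below 0.035 m and z of square_bottle in the frame of tile below 0.013 m and angle between square_bottle's own z axis and vertical below 0.1 rad and linear speed of square_bottle below 0.03 m/s and contact force between square_bottle and the fingers below 0.1 N) or (horizontal distance between oblong_bottle and tile below 0.035 m and z of oblong_bottle in the frame of tile below 0.013 m and angle between oblong_bottle's own z axis and vertical below 0.1 rad and linear speed of oblong_bottle below 0.03 m/s and contact force between oblong_bottle and the fingers below 0.1 N))), for 0.2 s.
At the end, for the whole second after the job is handed in: Each bottle stands upright (within 0.1 rad) and at rest on the floor of the tray of its own shape, its centre within 15 mm of the tray's centre, and let go (horizontal distance between round_bottle and round_tray below 0.015 m and z of round_bottle in the frame of round_tray below 0.009 m and angle between each of round_bottle, square_bottle, oblong_bottle's own z axis and vertical below 0.1 rad and linear speed of each of round_bottle, square_bottle, oblong_bottle below 0.02 m/s and horizontal distance between square_bottle and square_tray below 0.015 m and z of square_bottle in the frame of square_tray below 0.009 m and horizontal distance between oblong_bottle and oblong_tray below 0.015 m and z of oblong_bottle in the frame of oblong_tray below 0.009 m); the robot touches nothing.
It fails at once if a bottle is tipped (more than 0.5 rad from upright) (angle between any of round_bottle, square_bottle, oblong_bottle's own z axis and vertical above 0.5 rad).
It fails at once if a bottle is dropped (falls faster than 0.6 m/s, about a 2 cm drop, while the fingers do not touch it) ((contact force between round_bottle and the fingers below 0.05 N and linear speed of round_bottle above 0.6 m/s) or (contact force between square_bottle and the fingers below 0.05 N and linear speed of square_bottle above 0.6 m/s) or (contact force between oblong_bottle and the fingers below 0.05 N and linear speed of oblong_bottle above 0.6 m/s)).
It fails at once if the vial, the beaker or the dish is pushed more than 25 mm or tipped more than 0.4 rad (distance of any of vial, beaker, dish from where it was at the start of the episode above 0.025 m or angle between any of vial, beaker, dish's own z axis and vertical above 0.4 rad).
It also fails if it takes over 107 s, if anything falls off the work surface, if the arm or the gripper's body presses on something with over 40 N, if the wrist force passes 120 N, or if a joint passes its speed limit or range.

### The arm

A 6-joint arm with a two-finger parallel gripper is mounted at the origin on the work surface. World frame = base frame: x ahead of the robot, y to its left, z up, the work surface at z = 0. Lengths are in m, angles in rad, forces in N, time in s.
With the tool pointing down it reaches from about 0.3 to 0.875 m from the base axis. Payload 6.4 kg.
Tool frame: the origin (TCP) lies at the very end of the fingers, on their centre line; the grasp point (between the pads) lies 19 mm behind it; z points along the fingers, y is the line along which they close (so a half turn about z gives the same grasp; the last joint's range is limited). The gripper opens to 88 mm and grips with 3 to 60 N. Pads are 18 mm wide; open, the fingers measure 123 mm over their backs; the gripper's body (75 mm by 187 mm) begins 45 mm behind the grasp point.
Start: joints at [-1.44, 0.181, 1.607, -0, 1.354, -0.206], TCP at [0.19, -0.543, 0.239] pointing down, gripper open.
Joint ranges: [-2.99, 2.99], [-0.89, 2.07], [0.3, 2.58], [-1.14, 4.28], [0, 2.63], [-3.12, 3.12]. Speed limits (rad/s): [2.57, 2.57, 3.01, 3.14, 3.14, 3.14].

### API

Orientations are given as a unit quaternion [w, x, y, z].
In Python, from workcell import bot, snapshot, camera_params gives the robot as it stands.
- The arm moves only by the tool step_arm, never from a script. Its argument "commands" is a list of rows, each a list of 5 numbers: the shift along the tool's x, y, z in cm, then the turn about the tool's z in rad, then the finger opening in cm, from 0 to 8.81. In form: [[x, y, z, turn, grip], ...]. A call has 1 to 12 rows; each row shifts and turns the commanded pose from where the row before left it, along the tool's axes as they then stand; what a row does not reach is not made up. A row lasts 1/12 s, in which the tool goes at most 41.7 mm and 7.16 degrees, less where a joint would pass 70% of its speed; a pose out of reach is approached as far as the arm can. A call is refused whole if a number of a shift passes 4.17 or a number of a turn 0.125, either way. A call with a gripper value outside its range is refused whole. The fingers move at their own pace and stop on an object; "newtons" is the grip in N (left out, the last holds). Time passes only in rows, so rows that do not move let the fingers close. It gives the time, the measured TCP pose, the force, the opening and the grip force at its end, in the units of the state.
- bot.sense(): the state, without advancing time (a new reading comes with each control period).
- snapshot(name): name is "scene" or "side" or "wrist"; returns the picture (400x640x3 uint8, red, green, blue); there is no depth.
- camera_params(name): a dict with "mtx" (3x3 intrinsics, pixels), "distortion" ([k1, k2, p1, p2, k3] as OpenCV has them; the pictures are not rectified), "R" (3x3) and "t" (3): a world point X has camera coordinates R X + t. Camera axes: x right, y down, z forward; pixel columns grow to the right and rows downward; lengths in m; the calibration is good to about 2 mm. A picture is of the moment at which its call begins: read the wrist's pose just before it. camera_params takes no time and is no camera call; for the wrist camera it gives the pose at the moment of the call.
- bot.job_done(): hands the job in; it is judged then, once.
The state is a dict: "time_s": time; "qpos": joint angles; "joint_velocities": joint speeds; "joint_torque": joint torques, N m; "tcp_pos": TCP position; "ee_rot": TCP orientation; "ft_force": force on the tool from outside, world axes, zero at the start; "wrist_torque": the same for the moment, N m; "width": finger opening in m; "grasp_force": force on a finger pad.
Only numpy, scipy, OpenCV 4.12 (cv2) and the standard library are available. Lean on these libraries where they do the work, as an engineer would, in place of code of your own. Each camera call takes 0.05 s, during which the arm holds its last target. There are 200 camera calls.

## Working session

There is one attempt and no reset: what is moved stays moved. The work goes in short steps, Python scripts to look and compute and a tool call to move; the robot and the scene stay as the last step left them, time stands still between calls to the robot, and variables do not carry over. Pictures are saved under pics/ and viewed, at most 14 in all, crops included, and the job is handed in when it is done.

Besides the shell and the picture viewer there is one more tool, called after "Emit:" by a JSON object that holds its "name" and its "arguments". step_arm: Moves the arm, as the interface text tells. Its arguments: {"type":"object","properties":{"commands":{"type":"array"},"newtons":{"type":"number"}},"required":["commands"]}

```bash
mkdir -p pics; cat > h.py <<'E'
import numpy as np, cv2
from workcell import bot, snapshot, camera_params
def snap(name,f):
    im=snapshot(name); cv2.imwrite('pics/'+f,im[:,:,::-1].copy()); return im
def ray(p,uv):
    K=np.array(p['mtx']);d=np.array(p['distortion']);R=np.array(p['R']);t=np.array(p['t'])
    n=cv2.undistortPoints(np.array([[uv]],float),K,d)[0,0]
    return -R.T@t, R.T@np.array([n[0],n[1],1])
def onz(p,uv,z):
    o,d=ray(p,uv); return o+d*(z-o[2])/d[2]
def proj(p,X):
    r=cv2.projectPoints(np.array(X,float).reshape(-1,1,3),cv2.Rodrigues(np.array(p['R']))[0],np.array(p['t']),np.array(p['mtx']),np.array(p['distortion']))
    return r[0].reshape(-1,2)
E
python3 - <<'E'
from h import *
print(bot.sense())
for n in ('scene','side','wrist'):
    p=camera_params(n); print(n,np.round(-np.array(p['R']).T@np.array(p['t']),3),np.round(p['R'],2).tolist(),np.round(p['mtx'],0).tolist())
    snap(n,n+'0.png')
E
```

```text
{'time_s': 0.0, 'qpos': array([-1.44030177e+00,  1.81551516e-01,  1.60800822e+00,  7.44762848e-06,
        1.35380283e+00, -2.06329938e-01]), 'joint_velocities': array([-0.00289078,  0.00013131,  0.00055921, -0.00123397, -0.00010253,
       -0.0006617 ]), 'joint_torque': array([ 1.65598827e-03, -4.33857644e+01, -3.41849542e+01,  7.04543525e-02,
        3.84849741e-02, -1.51413542e-04]), 'tcp_pos': array([ 0.18996325, -0.54214113,  0.23780415]), 'ee_rot': array([-8.84180902e-04,  9.85851893e-01,  1.67616414e-01,  3.71805646e-05]), 'ft_force': array([-0.83719209, -0.17287188,  0.17580444]), 'wrist_torque': array([ 0.02198251, -0.08680938, -0.00261875]), 'grasp_force': 0.0, 'width': 0.0882085541701677}
scene [1.081 0.174 0.787] [[-0.27, 0.96, 0.02], [0.74, 0.22, -0.63], [-0.61, -0.16, -0.77]] [[446.0, 0.0, 319.0], [0.0, 446.0, 198.0], [0.0, 0.0, 1.0]]
side [0.013 0.753 0.808] [[-0.83, -0.56, -0.02], [-0.36, 0.55, -0.75], [0.43, -0.61, -0.66]] [[467.0, 0.0, 324.0], [0.0, 467.0, 201.0], [0.0, 0.0, 1.0]]
wrist [ 0.256 -0.519  0.383] [[0.33, -0.94, -0.0], [-0.91, -0.32, 0.27], [-0.26, -0.09, -0.96]] [[295.0, 0.0, 316.0], [0.0, 295.0, 201.0], [0.0, 0.0, 1.0]]
```

View pics/scene0.png

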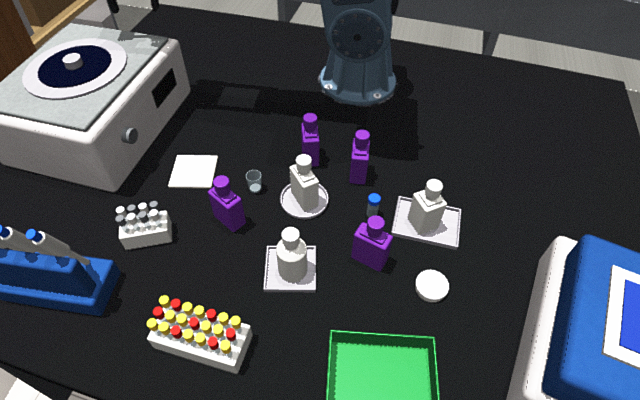

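View pics/side0.png

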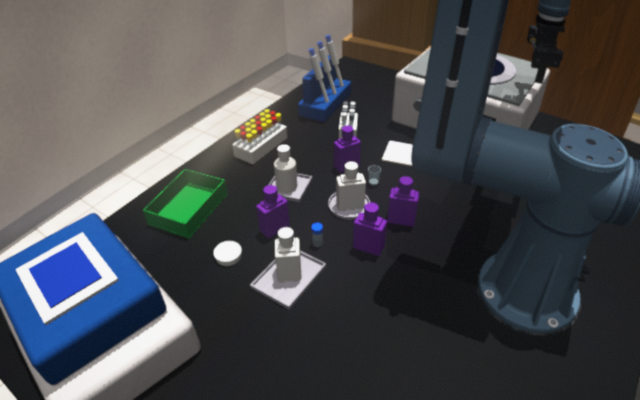

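The scene view shows three white bottles. A narrow oblong-like one stands on the round tray (304,182), a square one on the oblong tray (428,208), and the round one on the square tray (292,255). The tile is at (194,171), the beaker at (254,181), the vial at (374,204) and the dish at (432,286). The possible mix-ups are the purple look-alikes at (310,140), (360,157), (227,203) and (372,243), which I'll leave alone. I'll check the choice in a close crop.

```bash
python3 - <<'E'
import cv2
a=cv2.imread('pics/scene0.png')[140:300,240:480]; b=cv2.imread('pics/side0.png')[135:305,220:420]
cv2.imwrite('pics/c1.png',cv2.resize(a,None,fx=3.3,fy=3.3,interpolation=2))
cv2.imwrite('pics/c2.png',cv2.resize(b,None,fx=3.5,fy=3.5,interpolation=2))
E
```

```text
(no output)
```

View pics/c1.png

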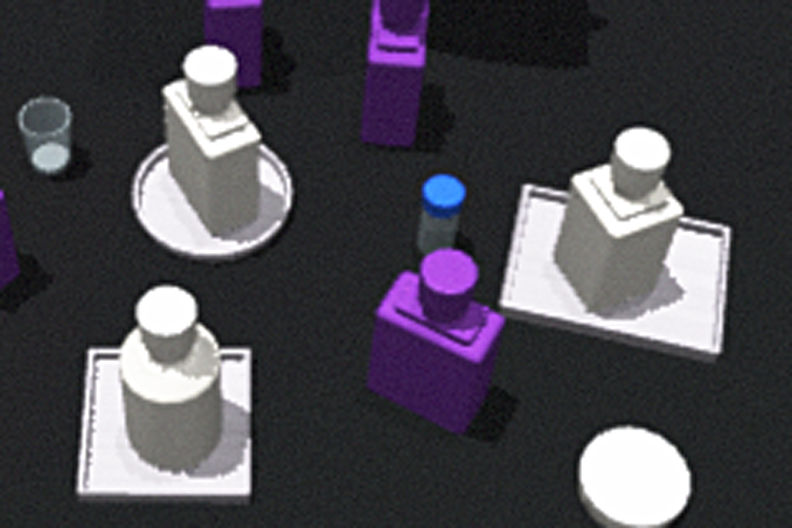

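View pics/c2.png

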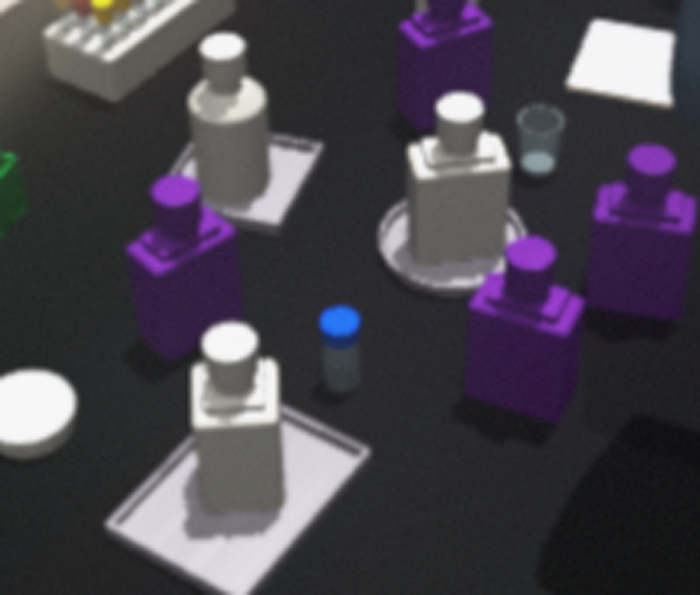

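In the crops, the bottle on the round tray is the oblong one (narrow face from the scene camera, wide from the side). The one on the oblong tray is square, and the one on the square tray is round. The cap tops in crop 1 are at (210,65), (641,150) and (167,309). Next I'll turn these into positions and check them across both views.

```bash
python3 - <<'E'
from h import *
ps=camera_params('scene');pd=camera_params('side')
c1=lambda u,v:(240+(u+.5)/3.3-.5,140+(v+.5)/3.3-.5); c2=lambda u,v:(220+(u+.5)/3.5-.5,135+(v+.5)/3.5-.5)
def tri(a,b):
    o1,d1=ray(ps,a);o2,d2=ray(pd,b);A=np.c_[d1,-d2];s=np.linalg.lstsq(A,o2-o1,rcond=None)[0]
    return (o1+d1*s[0]+o2+d2*s[1])/2
for n,a,b in (('oblong',(210,65),(460,108)),('square',(641,150),(230,341)),('round',(167,309),(222,47))):
    print(n,onz(ps,c1(*a),.132).round(3),onz(pd,c2(*b),.132).round(3),'tri',tri(c1(*a),c2(*b)).round(3))
def quad(n,p,pts,z):
    P=np.array([onz(p,q,z)[:2] for q in pts]); 
    print(n,P.mean(0).round(3),np.linalg.norm(np.roll(P,-1,0)-P,axis=1).round(3),'edge ang',np.degrees(np.arctan2(*(P[1]-P[0])[::-1])).round(1))
quad('obT scene',ps,[c1(*q) for q in((522,186),(732,228),(719,347),(501,303))],.012)
quad('obT side',pd,[c2(*q) for q in((285,403),(370,452),(245,595),(107,522))],.012)
quad('sqT scene',ps,[c1(*q) for q in((88,349),(251,349),(250,492),(79,492))],.012)
quad('tile scene',ps,[(175,156),(218,156),(214,187),(168,187)],.008)
im=cv2.imread('pics/side0.png')
for n,p,c,l,r,b in (('rdT sc',ps,c1,133,293,190),('rdT sd',pd,c2,378,527,240)):
    L,R=onz(p,c(l,b),.012),onz(p,c(r,b),.012);print(n,((L+R)/2).round(3),np.linalg.norm(L-R).round(3))
print('rd front sc',onz(ps,c1(212,249),.012),'rd front sd',onz(pd,c2(452,285),.012))
print('vial',onz(ps,c1(444,188),.056),onz(pd,c2(340,320),.056),'beaker',onz(ps,c1(50,158),0.003),'dish',onz(ps,c1(635,472),.018),onz(pd,c2(35,405),.018))
for q in (c1(449,272),(310,118),(362,135),(222,183)): print('purple',onz(ps,q,.128).round(3))
# tile by mask
g=cv2.imread('pics/scene0.png'); m=(g.min(2)>190).astype('u1'); 
n,l,s,ce=cv2.connectedComponentsWithStats(m)
i=l[171,194]; ct=cv2.findContours((l==i).astype('u1'),0,2)[0][0]; box=cv2.approxPolyDP(ct,5,True)[:,0]; print(box.tolist(),ce[i],onz(ps,ce[i],.008))
print('body edges dir oblong top (sc): ',[onz(ps,c1(*q),.09).round(3) for q in((165,88),(207,138),(258,132))],'square',[onz(ps,c1(*q),.09).round(3) for q in((573,178),(610,228),(680,210))])
E
```

```text
oblong [ 0.474 -0.018  0.132] [ 0.471 -0.018  0.132] tri [ 0.472 -0.019  0.13 ]
square [0.468 0.247 0.132] [0.465 0.247 0.132] tri [0.466 0.247 0.131]
round [0.655 0.012 0.132] [0.653 0.013 0.132] tri [0.654 0.012 0.131]
obT scene [0.46  0.257] [0.144 0.1   0.14  0.101] edge ang 91.5
obT side [0.452 0.253] [0.071 0.134 0.105 0.146] edge ang 176.5
sqT scene [0.653 0.007] [0.102 0.099 0.1   0.099] edge ang 106.2
tile scene [ 0.468 -0.293] [0.106 0.1   0.107 0.1  ] edge ang 106.1
rdT sc [ 0.475 -0.017  0.012] 0.109
rdT sd [ 0.472 -0.016  0.012] 0.109
rd front sc [ 0.52312521 -0.00352066  0.012     ] rd front sd [0.44731282 0.02531548 0.012     ]
vial [0.46581879 0.13582733 0.056     ] [0.46703142 0.13434214 0.056     ] beaker [ 0.47217021 -0.13749476  0.003     ] dish [0.61562886 0.2850322  0.018     ] [0.61233839 0.27983744 0.018     ]
purple [0.585 0.154 0.128]
purple [ 0.342 -0.043  0.128]
purple [0.364 0.081 0.128]
purple [ 0.576 -0.154  0.128]
[[177, 155], [169, 186], [210, 186], [216, 156]] [192.88257292 170.73672401] [ 0.46819059 -0.29565475  0.008     ]
body edges dir oblong top (sc):  [array([ 0.463, -0.053,  0.09 ]), array([ 0.496, -0.014,  0.09 ]), array([0.482, 0.015, 0.09 ])] square [array([0.464, 0.213, 0.09 ]), array([0.497, 0.241, 0.09 ]), array([0.471, 0.281, 0.09 ])]
```

The sizes, the heights (triangulated z ≈ 0.131) and both views agree. The order is oblong to the tile, round to the round tray, square to the square tray, oblong to the oblong tray. First I'll square up the tool and go above the oblong bottle.

Emit:
{"name": "step_arm", "arguments": {"commands": [[0,0,0,0.112,8.8],[0,0,0,0.112,8.8],[0,0,0,0.112,8.8],[1.57,-2.91,0,0,8.8],[1.57,-2.91,0,0,8.8],[1.57,-2.91,0,0,8.8],[1.57,-2.91,0,0,8.8],[1.57,-2.91,0,0,8.8],[1.57,-2.91,0,0,8.8],[1.57,-2.91,0,0,8.8],[1.57,-2.91,0,0,8.8],[1.57,-2.91,0,0,8.8]], "newtons": 25}}

```text
time_s: 1.15
tcp_pos: [0.3315, -0.2791, 0.2386]
ee_rot: [-0.0, 1.0, 0.0, 0.0]
ft_force: [0.4, -0.5, -0.2]
width: 0.0879
grasp_force: 0.0
```

Emit:
{"name": "step_arm", "arguments": {"commands": [[1.57,-2.91,0,0,8.8],[1.57,-2.91,0,0,8.8],[1.57,-2.91,0,0,8.8],[1.57,-2.91,0,0,8.8],[1.57,-2.91,0,0,8.8],[1.57,-2.91,0,0,8.8],[1.57,-2.91,0,0,8.8],[1.57,-2.91,0,0,8.8],[1.57,-2.91,0,0,8.8],[0,0,0,0,8.8],[0,0,0,0,8.8]]}}

```text
time_s: 2.07
tcp_pos: [0.4723, -0.0172, 0.2384]
ee_rot: [-0.0, 1.0, 0.002, -0.0]
ft_force: [-0.1, -0.1, 0.7]
width: 0.0881
grasp_force: 0.0
```

```bash
python3 - <<'E'
from h import *
print(bot.sense()['qpos'].round(2)); p=camera_params('wrist'); im=snap('wrist','w1.png')
print('expected cap px',proj(p,[[.472,-.018,.132]]))
ps=camera_params('scene')
print('centrifuge', onz(ps,(110,185),0),onz(ps,(125,100),.13),onz(ps,(190,100),0),onz(ps,(188,75),.13))
E
```

```text
[-0.29 -0.05  1.86 -0.    1.34  1.28]
expected cap px [[317.06303807 199.13680811]]
centrifuge [ 0.55833215 -0.46985794  0.        ] [ 0.40305559 -0.47737266  0.13      ] [ 0.21939743 -0.42788296  0.        ] [ 0.27356701 -0.37774085  0.13      ]
```

View pics/w1.png

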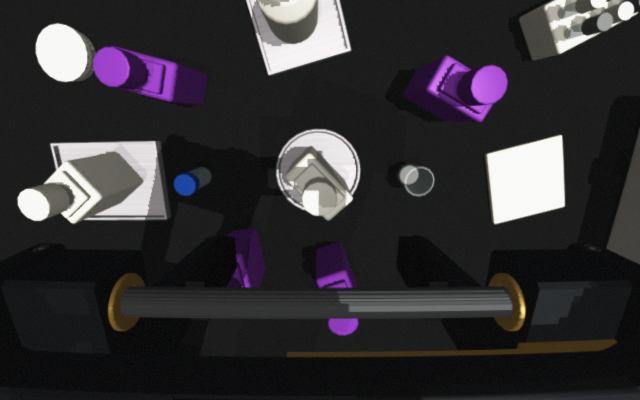

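The wrist view shows the cap at about (318,200), as predicted (317,199). Descending and gripping it.

Emit:
{"name": "step_arm", "arguments": {"commands": [[0,0,2.5,0,8.8],[0,0,2.5,0,8.8],[0,0,2.5,0,8.8],[0,0,2.5,0,8.8],[0,0,2,0,8.8],[0,0,1.4,0,8.8],[0,0,0,0,8.8],[0,0,0,0,2.5],[0,0,0,0,2.5],[0,0,0,0,2.5],[0,0,0,0,2.5],[0,0,0,0,2.5]], "newtons": 25}}

```text
time_s: 3.12
tcp_pos: [0.4729, -0.0189, 0.1057]
ee_rot: [0.0, 1.0, 0.0, 0.001]
ft_force: [-0.6, -0.7, 1.2]
width: 0.0568
grasp_force: 0.0
```

Emit:
{"name": "step_arm", "arguments": {"commands": [[0,0,0,0,2.5],[0,0,0,0,2.5],[0,0,0,0,2.5],[0,0,0,0,2.5],[0,0,0,0,2.5],[0,0,0,0,2.5]]}}

```text
time_s: 3.62
tcp_pos: [0.4723, -0.0187, 0.1048]
ee_rot: [0.0, 1.0, 0.0, 0.0]
ft_force: [-0.2, -0.0, 0.4]
width: 0.0314
grasp_force: 25.0
```

Emit:
{"name": "step_arm", "arguments": {"commands": [[0,0,-1,0,2.5],[0,0,-2,0,2.5],[0,0,-2.5,0,2.5],[0,0,-2.5,0,2.5],[0,0,-2,0,2.5],[0,1,0,0,2.5],[0,2,0,0,2.5],[0,2.5,0,0,2.5],[0,2.5,0,0,2.5],[0,2.5,0,0,2.5],[0,2.5,0,0,2.5],[0,2.5,0,0,2.5]]}}

```text
time_s: 4.62
tcp_pos: [0.4714, -0.175, 0.2036]
ee_rot: [-0.0, 1.0, 0.0, -0.001]
ft_force: [0.2, 0.2, -2.1]
width: 0.0313
grasp_force: 25.0
```

Emit:
{"name": "step_arm", "arguments": {"commands": [[-0.1,2.5,0,0,2.5],[-0.1,2.5,0,0,2.5],[-0.1,2.5,0,0,2.5],[-0.1,2.2,0,0,2.5],[0,1.5,0,0,2.5],[0,1,0,0,2.5],[0,0,0,0,2.5],[0,0,0,0,2.5]]}}

```text
time_s: 5.28
tcp_pos: [0.4682, -0.2953, 0.2041]
ee_rot: [-0.001, 1.0, 0.0, -0.0]
ft_force: [-0.1, 0.7, -1.6]
width: 0.0312
grasp_force: 25.0
```

Lowering 9.5 cm to z ≈ 0.109 and releasing to a modest opening, since the gripper sits near the box.

Emit:
{"name": "step_arm", "arguments": {"commands": [[0,0,2,0,2.5],[0,0,2.5,0,2.5],[0,0,2.2,0,2.5],[0,0,1.2,0,2.5],[0,0,0.8,0,2.5],[0,0,0.4,0,2.5],[0,0,0.3,0,2.5],[0,0,0.1,0,2.5],[0,0,0,0,2.5]]}}

```text
time_s: 6.03
tcp_pos: [0.4689, -0.296, 0.1105]
ee_rot: [0.0, 1.0, 0.0, 0.001]
ft_force: [1.1, 0.4, -1.4]
width: 0.0312
grasp_force: 25.0
```

Emit:
{"name": "step_arm", "arguments": {"commands": [[0,0,0,0,6],[0,0,0,0,6],[0,0,0,0,6],[0,0,0,0,6],[0,0,0,0,6],[0,0,0,0,6],[0,0,0,0,6],[0,0,0,0,6]]}}

```text
time_s: 6.7
tcp_pos: [0.4684, -0.2957, 0.1097]
ee_rot: [-0.0, 1.0, 0.0, -0.0]
ft_force: [0.4, -0.2, -1.0]
width: 0.0603
grasp_force: 0.0
```

Emit:
{"name": "step_arm", "arguments": {"commands": [[0,0,-1,0,6],[0,0,-3,0,6],[0,0,-3,0,6],[0,0,-3,0,6],[0,0,-3,0,6],[0,0,0,0,8.8],[0.8,-1.4,0,0,8.8],[1.6,-2.7,0,0,8.8],[1.6,-2.7,0,0,8.8],[1.6,-2.7,0,0,8.8],[1.6,-2.7,0,0,8.8],[1.6,-2.7,0,0,8.8]]}}

```text
time_s: 7.7
tcp_pos: [0.5568, -0.1452, 0.2402]
ee_rot: [0.0, 1.0, 0.0, 0.0]
ft_force: [-0.2, -0.4, 0.2]
width: 0.0879
grasp_force: 0.0
```

Emit:
{"name": "step_arm", "arguments": {"commands": [[1.6,-2.7,0,0,8.8],[1.6,-2.7,0,0,8.8],[1.6,-2.7,0,0,8.8],[1.6,-2.7,0,0,8.8],[1.6,-2.7,0,0,8.8],[1.6,-2.4,0,0,8.8],[0.2,0,0,0,8.8],[0,0,0,0,8.8]]}}

```text
time_s: 8.37
tcp_pos: [0.6545, 0.0138, 0.2396]
ee_rot: [0.0, 1.0, 0.002, -0.0]
ft_force: [-0.1, 0.3, 0.6]
width: 0.0878
grasp_force: 0.0
```

```bash
python3 - <<'E'
from h import *
p=camera_params('wrist'); im=snap('wrist','w2.png'); s=snap('scene','s2.png')
print(bot.sense()['tcp_pos'],'cap px exp',proj(p,[[.654,.012,.132]]))
a=cv2.imread('pics/w2.png')[0:400,100:540];b=cv2.imread('pics/scene0.png')
b=cv2.imread('pics/s2.png')[90:290,140:340]
cv2.imwrite('pics/m2.png',np.hstack([a[:,:400],cv2.resize(b,(400,400))]))
E
```

```text
[0.65376142 0.01188799 0.23957609] cap px exp [[318.07347022 199.0923478 ]]
```

View pics/m2.png

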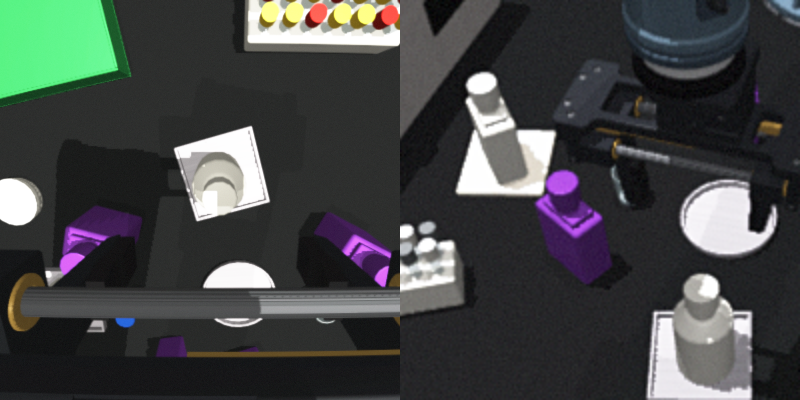

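The oblong bottle stands upright on the tile, and the round bottle's cap is at wrist pixel (318,198) as predicted. Gripping the round bottle.

Emit:
{"name": "step_arm", "arguments": {"commands": [[0,0,2.5,0,8.8],[0,0,2.5,0,8.8],[0,0,2.5,0,8.8],[0,0,2.5,0,8.8],[0,0,2,0,8.8],[0,0,1.5,0,8.8],[0,0,0,0,8.8],[0,0,0,0,2.5],[0,0,0,0,2.5],[0,0,0,0,2.5],[0,0,0,0,2.5],[0,0,0,0,2.5]]}}

```text
time_s: 9.47
tcp_pos: [0.6549, 0.0123, 0.106]
ee_rot: [0.0, 1.0, 0.0, 0.001]
ft_force: [0.1, -1.2, -0.1]
width: 0.0567
grasp_force: 0.0
```

Emit:
{"name": "step_arm", "arguments": {"commands": [[0,0,0,0,2.5],[0,0,0,0,2.5],[0,0,0,0,2.5],[0,0,0,0,2.5],[0,0,0,0,2.5],[0,0,0,0,2.5]]}}

```text
time_s: 9.97
tcp_pos: [0.6543, 0.0124, 0.1048]
ee_rot: [0.0, 1.0, 0.0, 0.0]
ft_force: [-0.3, 0.1, -0.3]
width: 0.0309
grasp_force: 25.0
```

```bash
python3 - <<'E'
from h import *
im=cv2.imread('pics/s2.png'); ps=camera_params('scene')
m=((im.min(2)>120)).astype('u1'); n,l,s,c=cv2.connectedComponentsWithStats(m)
i=l[205,300]; print(s[i],c[i],onz(ps,c[i],.006).round(4))
w=cv2.imread('pics/scene0.png')
E
```

```text
[ 280  180   48   38 1177] [301.00764656 199.36448598] [ 0.4782 -0.024   0.006 ]
```

Emit:
{"name": "step_arm", "arguments": {"commands": [[0,0,-1,0,2.5],[0,0,-2,0,2.5],[0,0,-2.5,0,2.5],[0,0,-2.5,0,2.5],[0,0,-2,0,2.5],[-1,0.2,0,0,2.5],[-2,0.3,0,0,2.5],[-2.5,0.4,0,0,2.5],[-2.5,0.4,0,0,2.5],[-2.5,0.4,0,0,2.5],[-2.5,0.4,0,0,2.5]]}}

```text
time_s: 10.88
tcp_pos: [0.5228, -0.0085, 0.2049]
ee_rot: [-0.0, 1.0, 0.001, -0.0]
ft_force: [0.4, 0.5, -1.2]
width: 0.0315
grasp_force: 25.0
```

Emit:
{"name": "step_arm", "arguments": {"commands": [[-2,0.4,0,0,2.5],[-1.6,0.3,0,0,2.5],[-1,0.1,0,0,2.5],[-0.5,0,0,0,2.5],[0,0,0,0,2.5],[0,0,0,0,2.5]]}}

```text
time_s: 11.38
tcp_pos: [0.4739, -0.0167, 0.2052]
ee_rot: [0.0, 1.0, 0.0, 0.001]
ft_force: [0.6, 0.1, -2.1]
width: 0.0315
grasp_force: 25.0
```

```bash
python3 - <<'E'
from h import *
p=camera_params('wrist'); im=snap('wrist','w3.png')
print(bot.sense()['tcp_pos'])
cv2.imwrite('pics/m3.png',cv2.imread('pics/w3.png')[60:330,150:550])
q=np.linspace(0,2*np.pi,9)[:-1]
print(proj(p,np.c_[.473+.054*np.cos(q),-.017+.054*np.sin(q),.012+0*q]).round(0).tolist())
E
```

```text
[ 0.47404977 -0.01669709  0.20507385]
[[317.0, 133.0], [283.0, 147.0], [270.0, 180.0], [285.0, 211.0], [316.0, 223.0], [348.0, 211.0], [363.0, 180.0], [350.0, 147.0]]
```

View pics/m3.png

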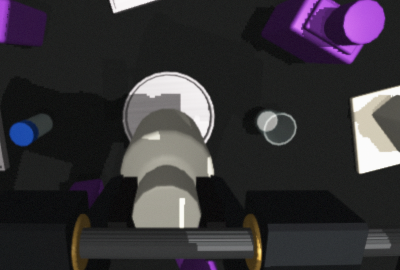

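The rim spans columns 273–364 with its top at row 132, against a predicted 270–363 and 133. That's within about 2 mm, so I'll lower and release.

Emit:
{"name": "step_arm", "arguments": {"commands": [[0,0.2,2,0,2.5],[0,0,2.5,0,2.5],[0,0,2.2,0,2.5],[0,0,1.5,0,2.5],[0,0,0.9,0,2.5],[0,0,0.4,0,2.5],[0,0,0.3,0,2.5],[0,0,0.2,0,2.5],[0,0,0,0,2.5]]}}

```text
time_s: 12.18
tcp_pos: [0.4738, -0.0188, 0.1052]
ee_rot: [0.0, 1.0, 0.0, 0.001]
ft_force: [0.5, 0.2, -1.5]
width: 0.0309
grasp_force: 25.0
```

Emit:
{"name": "step_arm", "arguments": {"commands": [[0,0,0,0,6],[0,0,0,0,6],[0,0,0,0,6],[0,0,0,0,6],[0,0,0,0,6],[0,0,0,0,6],[0,0,0,0,6],[0,0,0,0,6]]}}

```text
time_s: 12.85
tcp_pos: [0.4732, -0.0187, 0.1047]
ee_rot: [-0.0, 1.0, 0.0, 0.0]
ft_force: [0.0, 0.0, -0.0]
width: 0.06
grasp_force: 0.0
```

Emit:
{"name": "step_arm", "arguments": {"commands": [[0,0,-1,0,6],[0,0,-3,0,6],[0,0,-3,0,6],[0,0,-3,0,6],[0,0,-3.5,0,6],[0,0,0,0,8.8],[-0.1,-1.5,0,0,8.8],[-0.1,-3,0,0,8.8],[-0.1,-3,0,0,8.8],[-0.1,-3,0,0,8.8],[-0.1,-3,0,0,8.8],[-0.1,-3,0,0,8.8]]}}

```text
time_s: 13.85
tcp_pos: [0.4668, 0.1477, 0.2402]
ee_rot: [-0.0, 1.0, 0.0, 0.0]
ft_force: [1.2, 0.6, 0.2]
width: 0.0879
grasp_force: 0.0
```

Emit:
{"name": "step_arm", "arguments": {"commands": [[-0.1,-3,0,0,8.8],[0,-3,0,0,8.8],[0,-2.5,0,0,8.8],[0,-1.6,0,0,8.8],[0,0,0,0,8.8],[0,0,0,0,8.8]]}}

```text
time_s: 14.35
tcp_pos: [0.4657, 0.2478, 0.2398]
ee_rot: [0.0, 1.0, 0.001, -0.0]
ft_force: [-0.2, 0.1, 0.2]
width: 0.0878
grasp_force: 0.0
```

```bash
python3 - <<'E'
from h import *
print(bot.sense()['tcp_pos']); p=camera_params('wrist'); im=snap('wrist','w4.png'); snap('scene','s4.png')
a=cv2.imread('pics/w4.png')[:, 120:520]; b=cv2.resize(cv2.imread('pics/s4.png')[90:290,210:410],(400,400))
cv2.imwrite('pics/m4.png',np.hstack([a,b])); print(proj(p,[[.4665,.247,.132]]))
E
```

```text
[0.46565552 0.24777471 0.23978158]
[[316.91767856 197.56626745]]
```

View pics/m4.png

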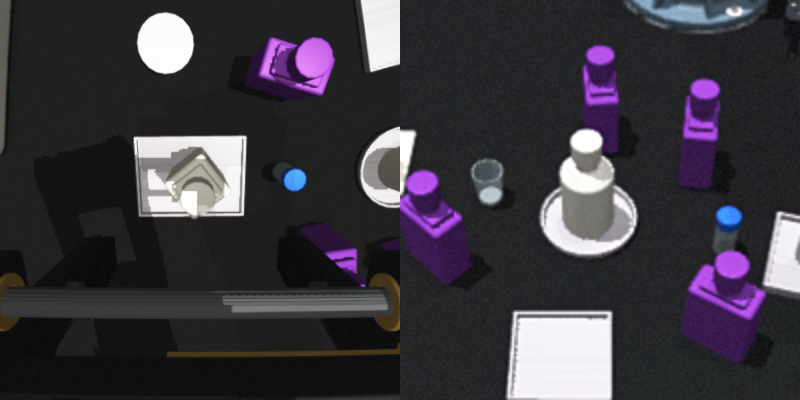

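The round bottle stands centred on its tray. The square bottle's cap is at wrist pixel (317,195), as predicted. Gripping it, and re-measuring the two remaining trays.

Emit:
{"name": "step_arm", "arguments": {"commands": [[0,0,2.5,0,8.8],[0,0,2.5,0,8.8],[0,0,2.5,0,8.8],[0,0,2.5,0,8.8],[0,0,2,0,8.8],[0,0,1.5,0,8.8],[0,0,0,0,8.8],[0,0,0,0,2.5],[0,0,0,0,2.5],[0,0,0,0,2.5],[0,0,0,0,2.5],[0,0,0,0,2.5]]}}

```text
time_s: 15.45
tcp_pos: [0.4667, 0.2475, 0.1058]
ee_rot: [-0.0, 1.0, 0.0, 0.001]
ft_force: [0.6, -0.7, -1.0]
width: 0.0567
grasp_force: 0.0
```

Emit:
{"name": "step_arm", "arguments": {"commands": [[0,0,0,0,2.5],[0,0,0,0,2.5],[0,0,0,0,2.5],[0,0,0,0,2.5],[0,0,0,0,2.5],[0,0,0,0,2.5]]}}

```text
time_s: 15.95
tcp_pos: [0.466, 0.2473, 0.1048]
ee_rot: [0.0, 1.0, 0.0, 0.0]
ft_force: [-0.2, -0.4, 1.4]
width: 0.031
grasp_force: 25.0
```

```bash
python3 - <<'E'
from h import *
ps=camera_params('scene')
im=cv2.imread('pics/s4.png'); m=(im.min(2)>100).astype('u1'); n,l,s,c=cv2.connectedComponentsWithStats(m); i=l[270,290]
print('sqT',s[i],c[i],onz(ps,c[i],.006).round(4))
p=camera_params('wrist'); p=dict(p); C=-np.array(p['R']).T@np.array(p['t']); print(bot.sense()['tcp_pos'])
C=C+np.array([.4657,.2478,.2398])-bot.sense()['tcp_pos']; p['t']=-np.array(p['R'])@C
P=np.array([onz(p,q,.012)[:2] for q in((254,136),(366,136),(364,215.5),(254,215.5))]);print('obT',P.mean(0),np.linalg.norm(np.roll(P,-1,0)-P,axis=1))
E
```

```text
sqT [ 263  245   53   45 2254] [289.92058563 267.64995563] [0.653  0.0064 0.006 ]
[0.46603499 0.24726028 0.10477086]
obT [0.46114831 0.25648588] [0.13921091 0.10413129 0.14713019 0.1043665 ]
```

Emit:
{"name": "step_arm", "arguments": {"commands": [[0,0,-1,0,2.5],[0,0,-2,0,2.5],[0,0,-2.5,0,2.5],[0,0,-2.5,0,2.5],[0,0,-2.5,0,2.5],[0,0,-2.5,0,2.5],[0,0,-2,0,2.5],[0,0,-1,0,2.5],[0.7,1,0,0,2.5],[1.5,1.9,0,0,2.5],[1.5,1.9,0,0,2.5],[1.5,1.9,0,0,2.5]]}}

```text
time_s: 16.95
tcp_pos: [0.5179, 0.1789, 0.2628]
ee_rot: [0.0, 1.0, 0.001, -0.001]
ft_force: [0.3, 0.9, -3.6]
width: 0.0311
grasp_force: 25.0
```

Emit:
{"name": "step_arm", "arguments": {"commands": [[1.5,1.9,0,0,2.5],[1.5,1.9,0,0,2.5],[1.5,1.9,0,0,2.5],[1.5,1.9,0,0,2.5],[1.5,1.9,0,0,2.5],[1.5,1.9,0,0,2.5],[1.5,1.9,0,0,2.5],[1.5,1.9,0,0,2.5],[1,1.3,0,0,2.5],[0.5,0.9,0,0,2.5],[0,0,0,0,2.5],[0,0,0,0,2.5]]}}

```text
time_s: 17.95
tcp_pos: [0.6524, 0.0061, 0.2631]
ee_rot: [-0.0, 1.0, -0.0, -0.001]
ft_force: [-0.2, -0.6, -3.5]
width: 0.0313
grasp_force: 25.0
```

Lowering 15.8 cm.

Emit:
{"name": "step_arm", "arguments": {"commands": [[0,0,2,0,2.5],[0,0,2.5,0,2.5],[0,0,2.5,0,2.5],[0,0,2.5,0,2.5],[0,0,2.2,0,2.5],[0,0,1.6,0,2.5],[0,0,1.2,0,2.5],[0,0,0.6,0,2.5],[0,0,0.4,0,2.5],[0,0,0.3,0,2.5],[0,0,0,0,2.5]]}}

```text
time_s: 18.87
tcp_pos: [0.6535, 0.0066, 0.1072]
ee_rot: [0.0, 1.0, 0.001, 0.0]
ft_force: [0.1, 0.2, -3.2]
width: 0.0311
grasp_force: 25.0
```

Emit:
{"name": "step_arm", "arguments": {"commands": [[0,0,0,0,6],[0,0,0,0,6],[0,0,0,0,6],[0,0,0,0,6],[0,0,0,0,6],[0,0,0,0,6],[0,0,0,0,6],[0,0,0,0,6]]}}

```text
time_s: 19.53
tcp_pos: [0.6532, 0.0065, 0.1067]
ee_rot: [-0.0, 1.0, 0.0, 0.0]
ft_force: [0.6, 0.8, 0.6]
width: 0.0598
grasp_force: 0.0
```

Emit:
{"name": "step_arm", "arguments": {"commands": [[0,0,-1,0,6],[0,0,-3,0,6],[0,0,-3,0,6],[0,0,-3,0,6],[0,0,-3.3,0,6],[0,0,0,0,7],[-1.5,2.5,0,0,7],[-1.7,2.7,0,0,7],[-1.7,2.7,0,0,7],[-1.7,2.7,0,0,7],[-1.7,2.7,0,0,7],[-1.7,2.7,0,0,7]]}}

```text
time_s: 20.53
tcp_pos: [0.5525, -0.1547, 0.2405]
ee_rot: [0.0, 1.0, 0.001, 0.0]
ft_force: [0.3, 0.2, 0.2]
width: 0.0698
grasp_force: 0.0
```

Emit:
{"name": "step_arm", "arguments": {"commands": [[-1.7,2.7,0,0,7],[-1.7,2.7,0,0,7],[-1.7,2.7,0,0,7],[-1.7,2.7,0,0,7],[-1.7,2.8,0,0,7],[0,0.6,0,0,7],[0,0,0,0,7],[0,0,0,0,7]]}}

```text
time_s: 21.2
tcp_pos: [0.4687, -0.2956, 0.2401]
ee_rot: [-0.0, 1.0, -0.0, 0.0]
ft_force: [0.7, 0.2, 0.7]
width: 0.0698
grasp_force: 0.0
```

```bash
python3 - <<'E'
from h import *
print(bot.sense()['tcp_pos']); p=camera_params('wrist'); im=snap('wrist','w5.png'); snap('scene','s5.png')
a=cv2.imread('pics/w5.png')[:, 120:520]; b=cv2.resize(cv2.imread('pics/s5.png')[130:330,160:360],(400,400))
cv2.imwrite('pics/m5.png',np.hstack([a,b])); print(proj(p,[[.468,-.2957,.136]]))
E
```

```text
[ 0.46866135 -0.29559342  0.24009289]
[[316.25193173 200.39421079]]
```

View pics/m5.png

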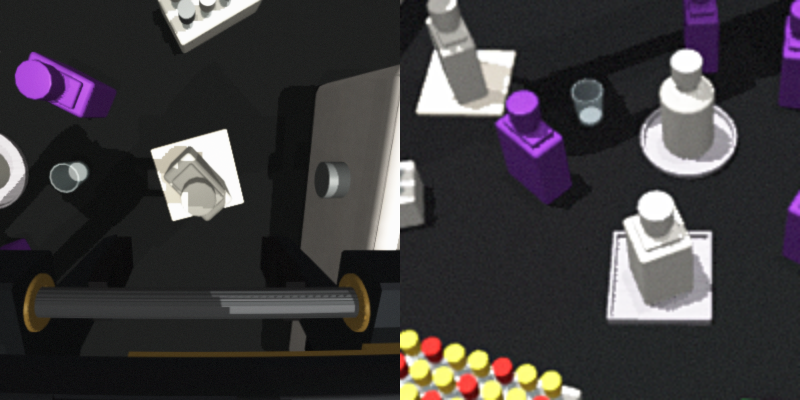

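The square bottle is centred on its tray. The oblong bottle's cap is at wrist pixel (320,198), against a predicted (316,200). Gripping it.

Emit:
{"name": "step_arm", "arguments": {"commands": [[0,0,2.5,0,7],[0,0,2.5,0,7],[0,0,2.5,0,7],[0,0,2.5,0,7],[0,0,2,0,7],[0,0,1.1,0,7],[0,0,0,0,7],[0,0,0,0,2.5],[0,0,0,0,2.5],[0,0,0,0,2.5],[0,0,0,0,2.5],[0,0,0,0,2.5]]}}

```text
time_s: 22.3
tcp_pos: [0.4689, -0.2961, 0.1098]
ee_rot: [0.001, 1.0, 0.0, 0.001]
ft_force: [0.3, 0.0, 0.8]
width: 0.0387
grasp_force: 0.0
```

Emit:
{"name": "step_arm", "arguments": {"commands": [[0,0,0,0,2.5],[0,0,0,0,2.5],[0,0,0,0,2.5],[0,0,0,0,2.5],[0,0,0,0,2.5],[0,0,0,0,2.5]]}}

```text
time_s: 22.8
tcp_pos: [0.4688, -0.2962, 0.1093]
ee_rot: [0.001, 1.0, 0.0, 0.0]
ft_force: [-0.6, -1.6, 5.9]
width: 0.0312
grasp_force: 25.0
```

Emit:
{"name": "step_arm", "arguments": {"commands": [[0,0,-1,0,2.5],[0,0,-2,0,2.5],[0,0,-2.5,0,2.5],[0,0,-2.5,0,2.5],[0,0,-2.5,0,2.5],[0,0,-2.5,0,2.5],[0,0,-2.5,0,2.5],[0,0,-1.5,0,2.5],[0,-1,0,0,2.5],[0,-2,0,0,2.5],[0,-2.5,0,0,2.5],[0,-2.5,0,0,2.5]]}}

```text
time_s: 23.8
tcp_pos: [0.4672, -0.2136, 0.2767]
ee_rot: [-0.001, 1.0, -0.0, -0.001]
ft_force: [-0.1, -0.1, -1.3]
width: 0.0315
grasp_force: 25.0
```

Emit:
{"name": "step_arm", "arguments": {"commands": [[-0.1,-2.5,0,0,2.5],[-0.1,-2.5,0,0,2.5],[-0.1,-2.5,0,0,2.5],[-0.1,-2.5,0,0,2.5],[-0.1,-2.5,0,0,2.5],[-0.1,-2.5,0,0,2.5],[-0.1,-2.5,0,0,2.5],[-0.1,-2.5,0,0,2.5],[-0.1,-2.5,0,0,2.5],[0,-2.5,0,0,2.5],[0,-2.5,0,0,2.5],[0,-2.5,0,0,2.5]]}}

```text
time_s: 24.8
tcp_pos: [0.4573, 0.0863, 0.2769]
ee_rot: [-0.0, 1.0, 0.001, -0.002]
ft_force: [-0.0, 0.0, -1.7]
width: 0.0313
grasp_force: 25.0
```

Emit:
{"name": "step_arm", "arguments": {"commands": [[0,-2.5,0,0,2.5],[0,-2.5,0,0,2.5],[0,-2.5,0,0,2.5],[0,-2.5,0,0,2.5],[0,-2.5,0,0,2.5],[0,-2,0,0,2.5],[0,-1.7,0,0,2.5],[0,-1,0,0,2.5],[0,0,0,0,2.5],[0,0,0,0,2.5]]}}

```text
time_s: 25.63
tcp_pos: [0.458, 0.2563, 0.2776]
ee_rot: [0.0, 1.0, 0.001, -0.001]
ft_force: [0.3, 0.3, -1.6]
width: 0.0313
grasp_force: 25.0
```

Emit:
{"name": "step_arm", "arguments": {"commands": [[0.2,0,2,0,2.5],[0,0,2.5,0,2.5],[0,0,2.5,0,2.5],[0,0,2.5,0,2.5],[0,0,2.5,0,2.5],[0,0,2,0,2.5],[0,0,1.2,0,2.5],[0,0,0.9,0,2.5],[0,0,0.5,0,2.5],[0,0,0.4,0,2.5],[0,0,0,0,2.5],[0,0,0,0,2.5]]}}

```text
time_s: 26.63
tcp_pos: [0.4616, 0.2564, 0.1095]
ee_rot: [-0.0, 1.0, 0.0, 0.001]
ft_force: [0.3, 0.3, -2.1]
width: 0.0314
grasp_force: 25.0
```

Emit:
{"name": "step_arm", "arguments": {"commands": [[0,0,0.2,0,2.5],[0,0,0.2,0,2.5],[0,0,0,0,2.5],[0,0,0,0,2.5]]}}

```text
time_s: 26.97
tcp_pos: [0.4615, 0.2565, 0.1053]
ee_rot: [-0.0, 1.0, 0.0, 0.001]
ft_force: [0.7, 0.1, 1.5]
width: 0.0315
grasp_force: 25.0
```

Emit:
{"name": "step_arm", "arguments": {"commands": [[0,0,0,0,6],[0,0,0,0,6],[0,0,0,0,6],[0,0,0,0,6],[0,0,0,0,6],[0,0,0,0,6],[0,0,-1,0,6],[0,0,-3,0,6],[0,0,-3,0,6],[0,0,-3,0,6],[0,0,-3,0,6],[0,0,0,0,6]]}}

```text
time_s: 27.97
tcp_pos: [0.4643, 0.2574, 0.2424]
ee_rot: [-0.002, 1.0, 0.001, 0.006]
ft_force: [0.6, 0.2, -0.1]
width: 0.0603
grasp_force: 0.0
```

```bash
python3 - <<'E'
from h import *
snap('scene','s6.png'); snap('side','d6.png')
a=cv2.resize(cv2.imread('pics/s6.png')[100:300,220:480],(390,300)); b=cv2.resize(cv2.imread('pics/d6.png')[120:320,220:480],(390,300))
cv2.imwrite('pics/m6.png',np.hstack([a,b])); print(bot.sense()['tcp_pos'])
E
```

```text
[0.46188572 0.25661592 0.23688158]
```

View pics/m6.png

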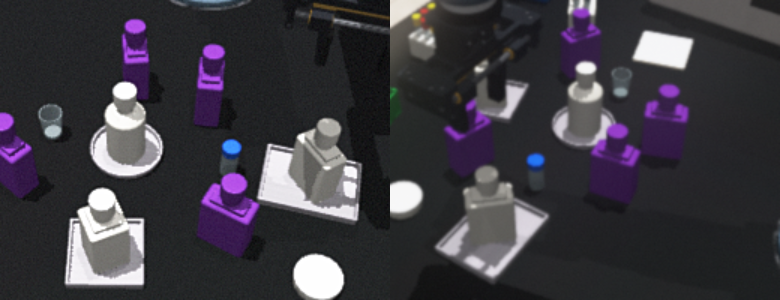

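All three bottles stand upright, centred on their own trays and released. The bystanders haven't moved and the arm is clear, so I'm handing in.

```bash
python3 -c "
from workcell import bot
print(bot.job_done())"
```

```text
the job is handed in; nothing more can be done
None
```

The job is handed in: each bottle stands upright and released on the tray of its own shape, with the oblong one parked on the tile in between; the hand-in call returned no verdict.

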